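# Switch the bead sorter to its other chute

### The job

Rock the seesaw gate of the bead sorter over its pivot with a fingertip so that it tips to the side opposite to the one it leans to now, then push the upright steel tab of the shutter aside to the robot's left, all the way, so that all three stone beads roll down the newly opened chute and end in the tray on that side. Move the beads only this way: do not touch or pick them up yourself, and leave the hammer, graver, jar and ring mandrel where they are.

Things in the scene. Friction and masses are not known exactly. Their poses are not given: they have to be found in the camera images.
- sorter: Plywood bead sorter fixed to the bench: board 200 x 360 x 15 mm, reaching x = -65 to +135 mm from the origin, which is at bench height below the gate's pivot. x points away from the robot (within 0.4 rad), y left, z up; left = its +y. Beads fall on the gate's inner flap (100 mm long, x = -20 to 20 mm), roll to its low side and down a brass chute into the tray there.
- feed_lip (a point): Lower end of the feed channel's floor, at sorter x = 24, y = 0, z = 68 mm. The channel (24 mm wide inside) rises from here away from the robot to x = 150 mm at a slope of 0.15 rad; its wall tops are at z 85 to 105 mm. The shutter crosses it at x = 60 mm.
- plate_top (a point): Middle of the top edge of the clear plate that closes the gate housing towards the robot: sorter x = -23.5 mm, z = 95 mm; 5 mm thick, 106 mm long along y.
- gate (a joint): Tilt of the seesaw gate, rad, about the sorter's x axis; pivot at x, y = 0, z = 55 mm. +0.3 (stop): left end up, right end down, beads go to the RIGHT tray. -0.3 (stop): right end up, left end down, beads go LEFT. It starts at rest at one stop; which one varies. It is top-heavy: once past level it falls on to the other stop and stays. Under 1 N on the bar's end rocks it.
- disc (a point): Centre of the gate's brass weight disc, 36 mm across, 12 mm thick (flat sides facing the robot and away), 22 mm above the pivot, at sorter x = -55 mm; its top is at about z = 95 mm. It leans with the gate, to the low side.
- pad_left (a point): Top of the black rubber pad (26 x 22 mm) near the left end of the gate's aluminium rocker bar. The bar: 160 mm along y, 28 mm wide, 6 mm thick, at sorter x = -69 to -41 mm, in front of the clear plate, free above. Pads are 68 mm from the pivot; raised z = 80 mm, lowered z = 40 mm. Pressing the raised one down past level (z = 60 mm) rocks the gate over. Moves with the gate.
- pad_right (a point): The same for the pad near the right end (sorter -y) of the rocker bar.
- shutter (a joint): How far the shutter has slid to the left (sorter +y), in m. Near 0: shut, a steel plate 4 mm thick blocks the feed channel at sorter x = 60 mm. 0.032 (stop): fully open, the beads run. It slides with about 1 N of friction and stays where it is left.
- tab (a point): Top centre (z = 140 mm) of the shutter's upright steel tab: 16 mm along sorter x, 8 mm along y, flat sides facing left and right, free from z = 99 mm up. Push its right side to the left (sorter +y) with the fingertips at z = 108 to 125 mm, clear above the channel walls and beads there (below 98 mm). Moves with the shutter.
- tray_left (a point): Centre of the floor of the left tray, at sorter x = 0, y = +135 mm, z = 15 mm. Inside it measures 72 mm along x and 66 mm along y; its walls rise 33 mm above the floor. Axes as the sorter's.
- tray_right (a point): The same for the right tray, at sorter y = -135 mm.
- bead1_center (a point): A white polished stone ball, 18 mm in diameter, 12 g; this point is its centre. It waits in the feed channel behind the shutter, first in the queue.
- bead2_center (a point): A white polished stone ball, 18 mm in diameter, 12 g; this point is its centre. It waits in the feed channel behind the shutter, second in the queue.
- bead3_center (a point): A white polished stone ball, 18 mm in diameter, 12 g; this point is its centre. It waits in the feed channel behind the shutter, third in the queue.
- hammer: Bystander: a hammer 220 mm long lying on the bench to the robot's side of the sorter, right. Not to be moved.
- mandrel: Bystander: an upright steel ring mandrel, 120 mm tall, foot 44 mm across, left of the sorter; origin under its foot. Not to be moved.
- jar: Bystander: a small amber jar, 52 mm across, 60 mm tall, right of the sorter; origin under its centre. Not to be moved.
- graver: Bystander: a graver (like a screwdriver, dark wooden handle), 160 mm long, lying to the robot's side of the sorter, left. Not to be moved.

How it is judged (in metres and radians):
On the way, in this order (a step that is already met when the one before it is completed fails the run):
1. the gate is rocked over to its other stop while the beads still wait behind the shutter (distance of pad_left from where it was at the start of the episode above 0.032 m and (value of joint gate above 0.27 rad or value of joint gate below -0.27 rad) and x of each of bead1_center, bead2_center, bead3_center in the frame of sorter above 0.06 m), for 0.2 s.
2. the shutter is pushed open and all three beads have left the feed channel (value of joint shutter above 0.025 m and x of each of bead1_center, bead2_center, bead3_center in the frame of sorter below 0.04 m), for 0.1 s.
At the end, for the whole second after the job is handed in: The gate lies at the stop opposite to its starting one (within 0.03 rad), the shutter is open by more than 25 of its 32 mm, and all three beads lie in the tray on the gate's low side (distance of pad_left from where it was at the start of the episode above 0.032 m and value of joint shutter above 0.025 m and ((value of joint gate above 0.27 rad and x of bead1_center in the frame of tray_right between -0.037 and 0.037 m and y of bead1_center in the frame of tray_right between -0.034 and 0.034 m and z of each of bead1_center, bead2_center, bead3_center in the frame of tray_right below 0.03 m and x of bead2_center in the frame of tray_right between -0.037 and 0.037 m and y of bead2_center in the frame of tray_right between -0.034 and 0.034 m and x of bead3_center in the frame of tray_right between -0.037 and 0.037 m and y of bead3_center in the frame of tray_right between -0.034 and 0.034 m) or (value of joint gate below -0.27 rad and x of bead1_center in the frame of tray_left between -0.037 and 0.037 m and y of bead1_center in the frame of tray_left between -0.034 and 0.034 m and z of each of bead1_center, bead2_center, bead3_center in the frame of tray_left below 0.03 m and x of bead2_center in the frame of tray_left between -0.037 and 0.037 m and y of bead2_center in the frame of tray_left between -0.034 and 0.034 m and x of bead3_center in the frame of tray_left between -0.037 and 0.037 m and y of bead3_center in the frame of tray_left between -0.034 and 0.034 m))); the robot touches nothing.
It fails at once if a bead is touched by the fingers or arm (contact force between any of the arm, the fingers and bead1 above 0.3 N or contact force between any of the arm, the fingers and bead2 above 0.3 N or contact force between any of the arm, the fingers and bead3 above 0.3 N).
It fails at once if a bead is lifted (height (world z) of any of bead1_center, bead2_center, bead3_center above 0.115 m).
It fails at once if a bystander is moved more than 20 mm or lifted (distance of any of hammer, mandrel, jar, graver from where it was at the start of the episode above 0.02 m).
It also fails if it takes over 40 s, if anything falls off the work surface, if the arm or the gripper's body presses on something with over 40 N, if the wrist force passes 120 N, or if a joint passes its speed limit or range.

### The arm

A 7-joint arm with a two-finger parallel gripper is mounted at the origin on the work surface. World frame = base frame: x ahead of the robot, y to its left, z up, the work surface at z = 0. Lengths are in m, angles in degrees, forces in N, time in s.
With the tool pointing down it reaches from about 0.4 to 0.85 m from the base axis. Payload 4.5 kg.
Tool frame: the origin (TCP) lies midway between the tips of the shut fingers; the grasp point (between the pads) lies 19 mm behind it; z points along the fingers, y is the line along which they close (so a half turn about z gives the same grasp; the last joint's range is limited). The gripper opens to 88 mm and grips with 3 to 60 N. Pads are 18 mm wide; open, the fingers measure 123 mm over their backs; the gripper's body (75 mm by 187 mm) begins 45 mm behind the grasp point.
Start: joints at [76.307, 39.483, -11.15, 89.685, 9.013, 51.709, -12.324], TCP at [0.168, -0.602, 0.239] pointing down, gripper open.
Joint ranges: [-172.22, 172.22], [-26.19, 119.32], [-84.43, 86.54], [7.71, 146.69], [-57.33, 237.33], [2.42, 119.75], [-152.13, 152.13]. Speed limits (degrees/s): [147.25, 147.25, 180, 180, 180, 180, 180].

### API

Orientations are given as [roll, pitch, yaw] about the fixed x, y, z axes, in that order (R = Rz(yaw) Ry(pitch) Rx(roll)).
In Python, from cell import monitor, get_image, camera_params, r gives the robot as it stands. The module is installed in compiled form; this text tells all that it offers.
- The arm moves only by the tool send_rows, never from a script. Its argument "plan" is a list of rows, each an object of numbers: "fingers": the opening, from -1 (shut) to 1 (fully open), so that 0 is half open; "dx", "dy", "dz": the shift along the tool's x, y, z in cm; "twist": the turn about the tool's z in degrees. A call has exactly 5 rows; each row is the pose to reach, as a shift and turn from the pose commanded when the call began, along the tool's axes at that moment; what a row does not reach only later rows make up. A row lasts 1/10 s, in which the tool goes at most 50 mm and 8.59 degrees, less where a joint would pass 70% of its speed; a pose out of reach is approached as far as the arm can. A call with a gripper value outside its range is refused whole. The fingers move at their own pace and stop on an object; "newtons" is the grip in N (left out, the last holds). Time passes only in rows, so rows that repeat a pose let the fingers close, or fill a call up. It gives the time, the measured TCP pose, the force, the opening and the grip force at its end, in the units of the state.
- monitor.sense(): the state, without advancing time (a new reading comes with each control period).
- get_image(name): name is "scene" or "top" or "wrist"; returns (picture, depth): 400x640x3 uint8, red, green, blue; 400x640 float32, m along the optical axis (not along the pixel's ray), 0 where there is no reading.
- camera_params(name): a dict with "intrinsics" (3x3 intrinsics, pixels), "T" (4x4, takes a point from camera to world coordinates). Camera axes: x right, y down, z forward; pixel columns grow to the right and rows downward; lengths in m; the calibration is good to about 2 mm. A picture is of the moment at which its call begins: read the wrist's pose just before it. camera_params takes no time and is no camera call; for the wrist camera it gives the pose at the moment of the call.
- r.job_done(): hands the job in; it is judged then, once.
The state is a dict: "t": time; "joint_positions": joint angles; "joint_vel": joint speeds; "joint_efforts": joint torques, N m; "position": TCP position; "eef_rot": TCP orientation; "force": force on the tool from outside, world axes, zero at the start; "moment": the same for the moment, N m; "grip_width": finger opening in m; "grasp_force": force on a finger pad.
Only numpy, scipy, OpenCV 4.12 (cv2) and the standard library are available. Lean on these libraries where they do the work, as an engineer would, in place of code of your own. Each camera call takes 0.05 s, during which the arm holds its last target. There are 200 camera calls.

## Working session

There is one attempt and no reset: what is moved stays moved. The work goes in short steps, Python scripts to look and compute and a tool call to move; the robot and the scene stay as the last step left them, time stands still between calls to the robot, and variables do not carry over. Pictures are saved under pics/ and viewed, at most 10 in all, crops included, and the job is handed in when it is done.

Besides the shell and the picture viewer there is one more tool, called after "Call:" by a JSON object that holds its "method" and its "body". send_rows: Moves the arm, as the interface text tells. Its arguments: {"type":"object","properties":{"plan":{"type":"array","items":{"type":"object","properties":{"fingers":{"type":"number"},"dx":{"type":"number"},"dy":{"type":"number"},"dz":{"type":"number"},"twist":{"type":"number"}}}},"newtons":{"type":"number"}},"required":["plan"]}

```bash
mkdir -p pics
python3 - <<'E'
from cell import monitor,get_image,camera_params,r
import cv2,numpy as np
s=monitor.sense();print(s['t'],s['position'],s['eef_rot'],s['grip_width'])
for n in('scene','top'):
    im,d=get_image(n);cv2.imwrite(f'pics/{n}.png',im[:,:,::-1]);np.save(f'{n}_d.npy',d)
    c=camera_params(n);np.savez(f'{n}.npz',K=c['intrinsics'],T=c['T']);print(n,c)
E
```

```text
0.0 [ 0.16817401 -0.60129285  0.23791413] [-1.79894822e+02  7.79063506e-03  1.56380774e+01] 0.088139276325095
scene {'intrinsics': array([[499.81065508,   0.        , 315.24979604],
       [  0.        , 499.81065508, 201.88726421],
       [  0.        ,   0.        ,   1.        ]]), 'T': array([[ 0.22567539,  0.85579175, -0.46550091,  1.00076149],
       [ 0.97415262, -0.20307337,  0.09893376, -0.06139675],
       [-0.00986415, -0.47579584, -0.87950043,  0.96171939],
       [ 0.        ,  0.        ,  0.        ,  1.        ]])}
top {'intrinsics': array([[441.75225479,   0.        , 322.91286243],
       [  0.        , 441.75225479, 197.10507667],
       [  0.        ,   0.        ,   1.        ]]), 'T': array([[ 0.02268419, -0.98152625,  0.18997804,  0.36935024],
       [-0.99971982, -0.02098519,  0.01095036,  0.04422716],
       [-0.00676134, -0.19017321, -0.98172727,  1.00373799],
       [ 0.        ,  0.        ,  0.        ,  1.        ]])}
```

View pics/top.png

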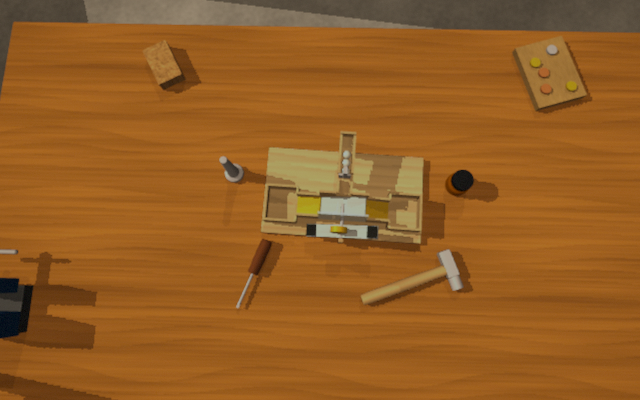

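View pics/scene.png

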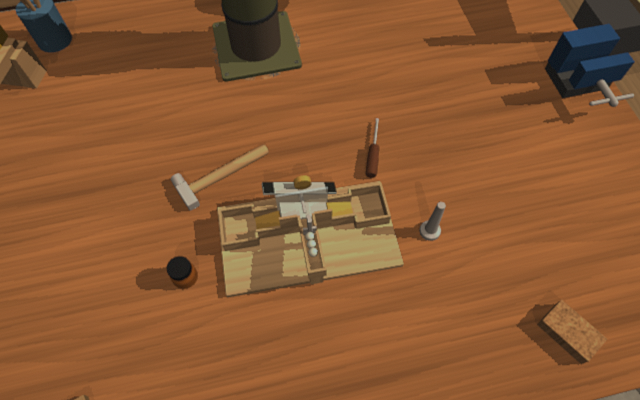

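The top view shows the sorter around (343,195), with pads at about (311,230) and (372,232), the disc at about (338,229), and beads at about (346,160). The robot is towards the bottom of the image. I'll enlarge the crop and get the depths.

```bash
cat > h.py <<'E'
import numpy as np,cv2
def cloud(n):
    z=np.load(n+'.npz');d=np.load(n+'_d.npy');K,T=z['K'],z['T']
    v,u=np.mgrid[:d.shape[0],:d.shape[1]]
    P=np.stack([(u-K[0,2])/K[0,0]*d,(v-K[1,2])/K[1,1]*d,d],-1)
    return P@T[:3,:3].T+T[:3,3]
E
python3 - <<'E'
from h import *
im=cv2.imread('pics/top.png');cv2.imwrite('pics/topc.png',cv2.resize(im[120:250,250:440],None,fx=4.2,fy=4.2,interpolation=cv2.INTER_CUBIC))
P=cloud('top')
for u,v in[(310,230),(312,229),(314,231),(370,232),(372,231),(374,233),(338,228),(338,230),(346,155),(346,162),(347,170)]:print(u,v,P[v,u].round(4))
# board top: points z 11..19mm, rect fit
m=(P[...,2]>.010)&(P[...,2]<.12);m[:120]=0;m[250:]=0;m[:,:255]=0;m[:,435:]=0
b=(abs(P[...,2]-.015)<.003)&m
q=P[b][:,:2].astype(np.float32)
# fiducial: minarearect
print(cv2.minAreaRect(q*1000),len(q))
E
```

```text
310 230 [0.4816 0.0815 0.042 ]
312 229 [0.4839 0.0772 0.0418]
314 231 [0.4797 0.0727 0.0415]
370 232 [ 0.4758 -0.0459  0.0796]
372 231 [ 0.4778 -0.05    0.0808]
374 233 [ 0.4734 -0.0539  0.0833]
338 228 [0.4807 0.0217 0.0959]
338 230 [0.4767 0.0216 0.0948]
346 155 [0.637  0.0073 0.0976]
346 162 [0.6217 0.0071 0.0971]
347 170 [0.6052 0.0046 0.0935]
((552.8343505859375, 11.44805908203125), (360.0490417480469, 231.9541473388672), 87.22748565673828) 7586
```

View pics/topc.png

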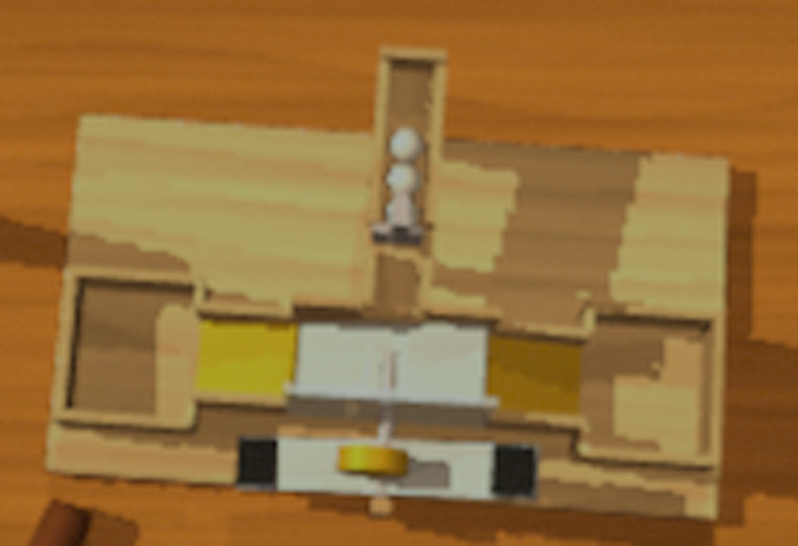

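The right pad is up (z≈0.08) and the left one is down, so I press the right pad and the beads go to the right tray. My sorter estimate is origin ≈ (0.5337, 0.0122), yaw ≈ -2.8°. I'll start the approach with the fingers shut and the tool aligned with the sorter.

Call:
{"method": "send_rows", "body": {"plan": [{"dx": 3.2, "dy": -3.2, "dz": 0.5, "twist": 5, "fingers": -1}, {"dx": 6.4, "dy": -6.4, "dz": 1, "twist": 10, "fingers": -1}, {"dx": 9.6, "dy": -9.6, "dz": 2, "twist": 15, "fingers": -1}, {"dx": 12.8, "dy": -12.8, "dz": 3, "twist": 18.4, "fingers": -1}, {"dx": 16, "dy": -16, "dz": 4, "twist": 18.4, "fingers": -1}], "newtons": 10}}

```text
t: 0.6
position: [0.2799, -0.4031, 0.1984]
eef_rot: [180.0, -0.0, -2.9]
force: [0.6, 0.2, 0.5]
grip_width: 0.0506
grasp_force: 0.0
```

```bash
cat >> h.py <<'E'
yaw=np.radians(-2.8);O=np.array([.5337,.0122])
R=np.array([[np.cos(yaw),-np.sin(yaw)],[np.sin(yaw),np.cos(yaw)]])
def S(p): return (np.asarray(p)[...,:2]-O)@R
E
python3 - <<'E'
from h import *
from cell import monitor
s=monitor.sense();p=s['position'];print(s['t'],p,s['eef_rot'],S(p))
for n in('top','scene'):
    P=cloud(n);s=S(P)
    m=(abs(s[...,0]-.06)<.03)&(abs(s[...,1])<.03)&(P[...,2]>.115)&(P[...,2]<.16)
    print(n,m.sum(),np.c_[s[m],P[m][:,2]].round(4)[:25])
    m=(abs(s[...,0]+.055)<.02)&(abs(abs(s[...,1])-.065)<.02)
    for sg in(-1,1):
        k=m&(s[...,1]*sg>0)&(P[...,2]>.03);k&=cv2.imread(f'pics/{n}.png').max(2)<40
        print(sg,k.sum(),s[k].mean(0),P[k][:,2].mean())
E
```

```text
0.6 [ 0.27994119 -0.40305839  0.19837734] [ 1.79992784e+02 -5.98410187e-03 -2.86665526e+00] [-0.23317058 -0.42715869]
top 42 [[ 0.0669  0.0039  0.1424]
 [ 0.0681  0.0018  0.1386]
 [ 0.0677 -0.0002  0.1404]
 [ 0.0655  0.0057  0.1392]
 [ 0.0649  0.0038  0.1419]
 [ 0.0657  0.0017  0.1396]
 [ 0.0657 -0.0003  0.1401]
 [ 0.0628  0.0056  0.1417]
 [ 0.0622  0.0037  0.1443]
 [ 0.0632  0.0016  0.141 ]
 [ 0.0634 -0.0004  0.141 ]
 [ 0.0612  0.0055  0.14  ]
 [ 0.0611  0.0035  0.1408]
 [ 0.061   0.0015  0.1418]
 [ 0.0606 -0.0004  0.1438]
 [ 0.0589  0.0054  0.1409]
 [ 0.0592  0.0033  0.14  ]
 [ 0.0595  0.0013  0.1396]
 [ 0.0589 -0.0006  0.1422]
 [ 0.057   0.0052  0.1399]
 [ 0.0569  0.0032  0.1411]
 [ 0.0568  0.0013  0.1418]
 [ 0.057  -0.0008  0.1417]
 [ 0.0545  0.0051  0.1418]
 [ 0.0552  0.0031  0.1396]]
-1 88 [-0.05365286 -0.06470953] 0.08075220684402037
1 81 [-0.05394519  0.06543014] 0.04055977181067932
scene 62 [[ 5.330e-02  9.000e-04  1.399e-01]
 [ 5.440e-02  2.600e-03  1.412e-01]
 [ 5.480e-02  4.400e-03  1.415e-01]
 [ 5.510e-02  6.200e-03  1.413e-01]
 [ 5.540e-02  6.000e-04  1.398e-01]
 [ 5.660e-02  2.300e-03  1.416e-01]
 [ 5.530e-02  4.300e-03  1.384e-01]
 [ 5.640e-02  6.000e-03  1.399e-01]
 [ 5.820e-02  1.000e-04  1.414e-01]
 [ 5.840e-02  1.900e-03  1.412e-01]
 [ 5.790e-02  3.800e-03  1.395e-01]
 [ 5.850e-02  5.600e-03  1.400e-01]
 [ 6.000e-02 -2.000e-04  1.409e-01]
 [ 5.960e-02  1.700e-03  1.396e-01]
 [ 6.050e-02  3.400e-03  1.407e-01]
 [ 6.130e-02  5.200e-03  1.415e-01]
 [ 5.930e-02  7.300e-03  1.369e-01]
 [ 6.200e-02 -6.000e-04  1.410e-01]
 [ 6.240e-02  1.200e-03  1.411e-01]
 [ 6.290e-02  3.000e-03  1.413e-01]
 [ 6.140e-02  5.100e-03  1.377e-01]
 [ 6.270e-02  6.700e-03  1.396e-01]
 [ 6.270e-02 -8.000e-04  1.383e-01]
 [ 6.440e-02  9.000e-04  1.410e-01]
 [ 6.410e-02  2.800e-03  1.398e-01]]
-1 81 [-0.05185465 -0.06376008] 0.08051308853264903
1 55 [-0.05395905  0.06718181] 0.03923341991857793
```

Call:
{"method": "send_rows", "body": {"plan": [{"dx": 2, "dy": -4, "fingers": -1}, {"dx": 4, "dy": -8, "fingers": -1}, {"dx": 6, "dy": -12, "fingers": -1}, {"dx": 8, "dy": -16, "fingers": -1}, {"dx": 10, "dy": -20, "fingers": -1}]}}

```text
schema error: expected keys fingers, dx, dy, dz, twist
```

Call:
{"method": "send_rows", "body": {"plan": [{"dx": 2, "dy": -4, "dz": 2, "fingers": -1}, {"dx": 4, "dy": -8, "dz": 4, "fingers": -1}, {"dx": 6, "dy": -12, "dz": 6, "fingers": -1}, {"dx": 7.8, "dy": -16.1, "dz": 8, "fingers": -1}, {"dx": 7.8, "dy": -16.1, "dz": 8, "fingers": -1}]}}

```text
schema error: expected keys fingers, dx, dy, dz, twist
```

Run:
```python
from h import *
from cell import monitor,get_image
s=monitor.sense();p=s['position'];print(s['t'],p,s['eef_rot'],S(p),s['grip_width'])
im,d=get_image('scene');cv2.imwrite('pics/s2.png',cv2.resize(im[100:320,140:440,::-1],None,fx=2.6,fy=2.6))
```

```text
0.6 [ 0.27994119 -0.40305839  0.19837734] [ 1.79992784e+02 -5.98410187e-03 -2.86665526e+00] [-0.23317058 -0.42715869] 0.0506005584583931
```

View pics/s2.png

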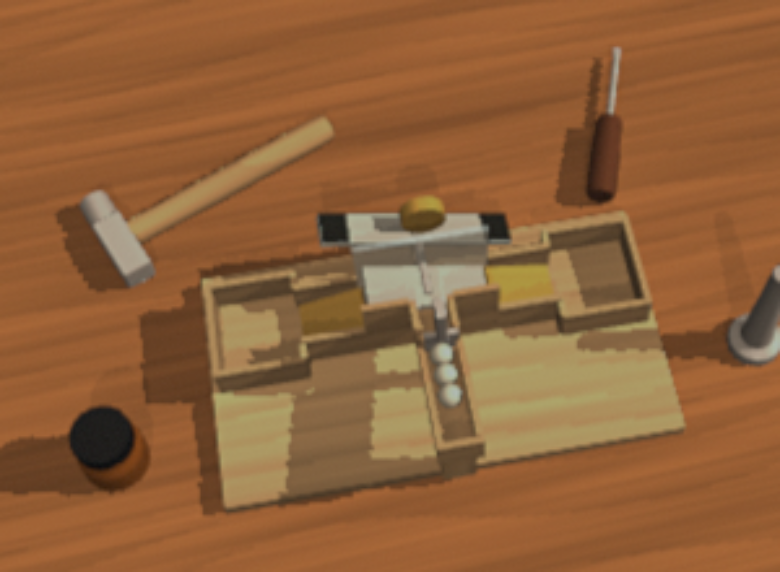

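The rows were refused because all five keys are required. The crop shows the scene unchanged: three beads behind the shutter at about (445,370), with the disc at (422,213). I'll resend with every key filled in.

Call:
{"method": "send_rows", "body": {"plan": [{"dx": 2, "dy": -4, "dz": 0, "twist": 0, "fingers": -1}, {"dx": 4, "dy": -8, "dz": 0, "twist": 0, "fingers": -1}, {"dx": 6, "dy": -12, "dz": 0, "twist": 0, "fingers": -1}, {"dx": 8, "dy": -16, "dz": 0, "twist": 0, "fingers": -1}, {"dx": 10, "dy": -20, "dz": 0, "twist": 0, "fingers": -1}]}}

```text
t: 1.15
position: [0.3895, -0.2083, 0.1986]
eef_rot: [-180.0, 0.0, -2.8]
force: [1.2, 0.1, 0.3]
grip_width: 0.006
grasp_force: 0.0
```

Call:
{"method": "send_rows", "body": {"plan": [{"dx": 2, "dy": -4, "dz": 1.5, "twist": 0, "fingers": -1}, {"dx": 4, "dy": -8, "dz": 3, "twist": 0, "fingers": -1}, {"dx": 6, "dy": -12, "dz": 5, "twist": 0, "fingers": -1}, {"dx": 7.8, "dy": -16.1, "dz": 7, "twist": 0, "fingers": -1}, {"dx": 7.8, "dy": -16.1, "dz": 8, "twist": 0, "fingers": -1}]}}

```text
t: 1.65
position: [0.4777, -0.0451, 0.1171]
eef_rot: [-179.7, -0.1, -2.1]
force: [0.2, -0.7, 0.2]
grip_width: 0.0005
grasp_force: 0.0
```

Run:
```python
from h import *
from cell import monitor,get_image
get_image('scene');s=monitor.sense();p=s['position'];print(s['t'],p,s['eef_rot'],S(p),s['grip_width'])
im,d=get_image('scene');cv2.imwrite('pics/s3.png',cv2.resize(im[100:320,140:440,::-1],None,fx=2.6,fy=2.6))
```

```text
1.7 [ 0.47502629 -0.04893263  0.11627582] [-1.79896710e+02  1.36498620e-01 -2.33563317e+00] [-0.05561735 -0.06392584] 0.00012505307609607044
```

View pics/s3.png

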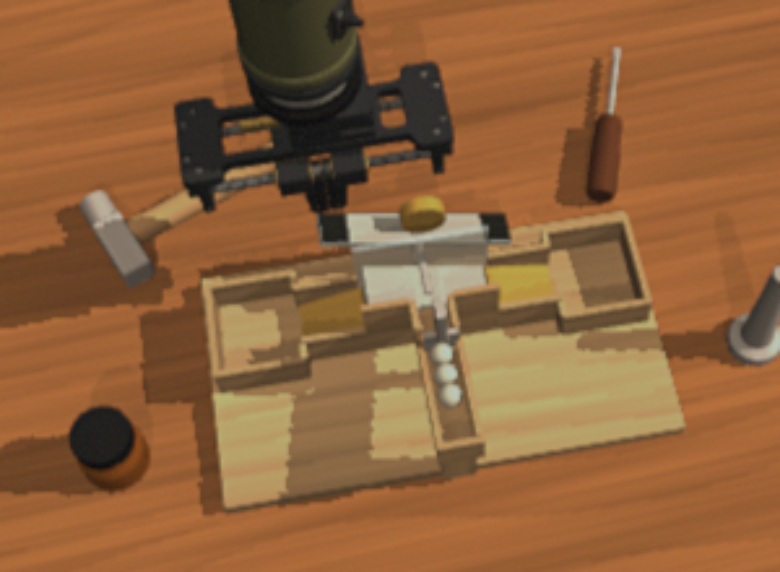

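The shut fingers hover over the raised right pad at crop (325,205). Next I press down past level and lift again.

Call:
{"method": "send_rows", "body": {"plan": [{"dx": 0, "dy": 0, "dz": 2.5, "twist": 0, "fingers": -1}, {"dx": 0, "dy": 0, "dz": 3.5, "twist": 0, "fingers": -1}, {"dx": 0, "dy": 0, "dz": 4.5, "twist": 0, "fingers": -1}, {"dx": 0, "dy": 0, "dz": 5.3, "twist": 0, "fingers": -1}, {"dx": 0, "dy": 0, "dz": 6, "twist": 0, "fingers": -1}]}}

```text
t: 2.25
position: [0.4746, -0.0534, 0.0585]
eef_rot: [180.0, -0.0, -2.8]
force: [0.2, -0.9, -0.0]
grip_width: 0.0006
grasp_force: 0.0
```

Call:
{"method": "send_rows", "body": {"plan": [{"dx": 0, "dy": 0, "dz": 0.5, "twist": 0, "fingers": -1}, {"dx": 0, "dy": 0, "dz": 0.9, "twist": 0, "fingers": -1}, {"dx": 0, "dy": 0, "dz": 0.9, "twist": 0, "fingers": -1}, {"dx": 0, "dy": 0, "dz": 0.9, "twist": 0, "fingers": -1}, {"dx": 0, "dy": 0, "dz": -1, "twist": 0, "fingers": -1}]}}

```text
t: 2.75
position: [0.4737, -0.0526, 0.0678]
eef_rot: [-180.0, 0.2, -2.8]
force: [-0.2, 0.5, 0.6]
grip_width: 0.0004
grasp_force: 0.0
```

Call:
{"method": "send_rows", "body": {"plan": [{"dx": 0, "dy": 0, "dz": -3, "twist": 0, "fingers": -1}, {"dx": 0, "dy": 0, "dz": -6, "twist": 0, "fingers": -1}, {"dx": 0, "dy": 0, "dz": -9, "twist": 0, "fingers": -1}, {"dx": 0, "dy": 0, "dz": -11, "twist": 0, "fingers": -1}, {"dx": 0, "dy": 0, "dz": -11, "twist": 0, "fingers": -1}]}}

```text
t: 3.25
position: [0.4763, -0.0529, 0.1814]
eef_rot: [180.0, -0.3, -2.8]
force: [-0.3, 0.4, -0.9]
grip_width: 0.0003
grasp_force: 0.0
```

Run:
```python
from h import *
from cell import monitor,get_image
im,d=get_image('top');s=monitor.sense();p=s['position'];print(s['t'],p,s['eef_rot'],S(p),s['grip_width'])
np.save('top_d.npy',d);P=cloud('top');q=S(P)
m=(abs(q[...,0]+.055)<.008)&(abs(q[...,1]-.065)<.008);print('left pad z',np.median(P[m][:,2]))
im,d=get_image('scene');cv2.imwrite('pics/s4.png',cv2.resize(im[100:320,140:440,::-1],None,fx=2.6,fy=2.6))
```

```text
3.3 [ 0.47538425 -0.05271462  0.1798998 ] [-179.99889246   -0.18864943   -2.76699864] [-0.05507507 -0.06768583] 0.00014442572276453588
left pad z 0.08052297166947564
```

View pics/s4.png

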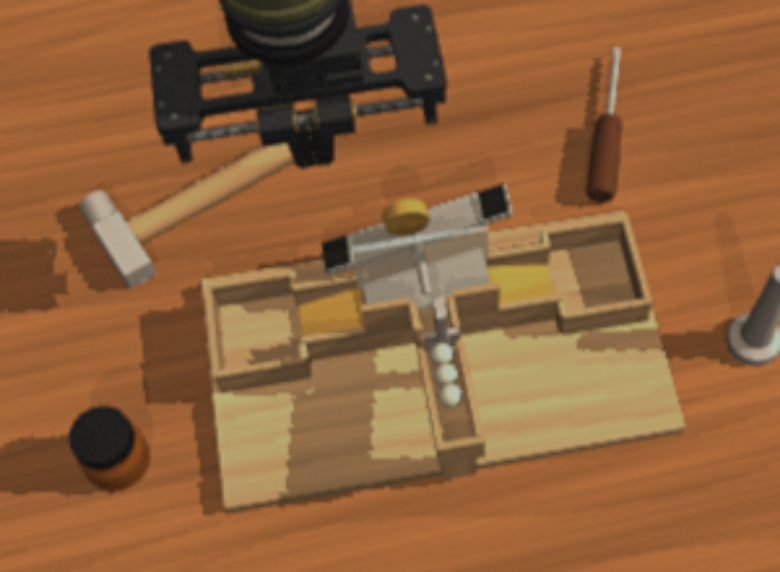

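The gate has rocked over: the left pad is now up (z≈0.0805) and the beads still wait at crop (447,373). Next I move to the right of the tab and go down to z≈0.115.

Call:
{"method": "send_rows", "body": {"plan": [{"dx": 4, "dy": -0.6, "dz": 0, "twist": 0, "fingers": -1}, {"dx": 8, "dy": -1.2, "dz": 0, "twist": 0, "fingers": -1}, {"dx": 11.6, "dy": -1.8, "dz": 0, "twist": 0, "fingers": -1}, {"dx": 11.6, "dy": -1.8, "dz": 0, "twist": 0, "fingers": -1}, {"dx": 11.6, "dy": -1.8, "dz": 2, "twist": 0, "fingers": -1}]}}

```text
t: 3.85
position: [0.5926, -0.0403, 0.1586]
eef_rot: [180.0, -0.1, -2.7]
force: [0.2, -1.0, -0.8]
grip_width: 0.0003
grasp_force: 0.0
```

Call:
{"method": "send_rows", "body": {"plan": [{"dx": 0, "dy": 0, "dz": 1.5, "twist": 0, "fingers": -1}, {"dx": 0, "dy": 0, "dz": 3, "twist": 0, "fingers": -1}, {"dx": 0, "dy": 0, "dz": 4.5, "twist": 0, "fingers": -1}, {"dx": 0, "dy": 0, "dz": 4.5, "twist": 0, "fingers": -1}, {"dx": 0, "dy": 0, "dz": 4.5, "twist": 0, "fingers": -1}]}}

```text
t: 4.35
position: [0.5901, -0.0405, 0.1129]
eef_rot: [180.0, 0.2, -2.8]
force: [-0.6, 0.6, 0.1]
grip_width: 0.0004
grasp_force: 0.0
```

Run:
```python
from h import *
from cell import monitor,get_image
im,d=get_image('scene');s=monitor.sense();p=s['position'];print(s['t'],p,s['eef_rot'],S(p),s['force'])
cv2.imwrite('pics/s5.png',cv2.resize(im[100:320,140:440,::-1],None,fx=2.6,fy=2.6))
```

```text
4.4 [ 0.5908044  -0.04055133  0.11361696] [ 1.79987930e+02  4.97435432e-02 -2.78501853e+00] [ 0.05961312 -0.04989881] [-0.07818365 -0.4751639   0.79461326]
```

View pics/s5.png

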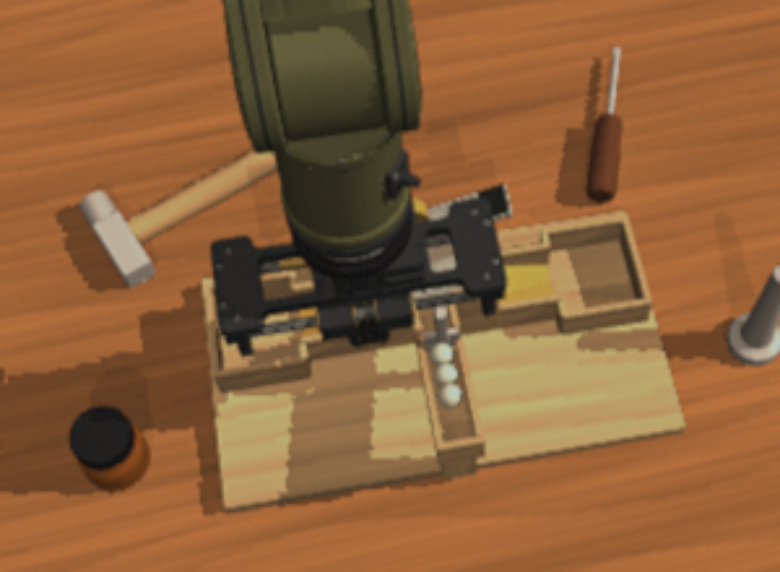

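The fingers stand right of the tab, clear of the channel. I push left at about 12 mm per row.

Call:
{"method": "send_rows", "body": {"plan": [{"dx": 0, "dy": -1.2, "dz": 0, "twist": 0, "fingers": -1}, {"dx": 0, "dy": -2.4, "dz": 0, "twist": 0, "fingers": -1}, {"dx": 0, "dy": -3.5, "dz": 0, "twist": 0, "fingers": -1}, {"dx": 0, "dy": -4.5, "dz": 0, "twist": 0, "fingers": -1}, {"dx": 0, "dy": -5.4, "dz": 0, "twist": 0, "fingers": -1}]}}

```text
t: 4.9
position: [0.5943, 0.0148, 0.114]
eef_rot: [180.0, -0.0, -2.7]
force: [0.1, -1.3, 2.0]
grip_width: 0.0006
grasp_force: 0.6
```

Call:
{"method": "send_rows", "body": {"plan": [{"dx": 0, "dy": -0.4, "dz": 0, "twist": 0, "fingers": -1}, {"dx": 0, "dy": -0.6, "dz": 0, "twist": 0, "fingers": -1}, {"dx": 0, "dy": -0.8, "dz": 0, "twist": 0, "fingers": -1}, {"dx": 0, "dy": -0.8, "dz": 0, "twist": 0, "fingers": -1}, {"dx": 0, "dy": -0.8, "dz": 0, "twist": 0, "fingers": -1}]}}

```text
t: 5.4
position: [0.5941, 0.0215, 0.1136]
eef_rot: [-180.0, 0.0, -2.8]
force: [-0.9, 0.0, 0.8]
grip_width: 0.0003
grasp_force: 0.0
```

Run:
```python
from h import *
from cell import monitor,get_image
im,d=get_image('scene');s=monitor.sense();p=s['position'];print(s['t'],p,s['eef_rot'],S(p),s['force'])
cv2.imwrite('pics/s6.png',cv2.resize(im[100:320,140:440,::-1],None,fx=2.6,fy=2.6))
```

```text
5.45 [0.59408653 0.02145997 0.11355567] [-1.79995156e+02  3.26084365e-02 -2.78915579e+00] [0.05986209 0.01219879] [ 0.12174225 -0.80661254  0.1105567 ]
```

View pics/s6.png

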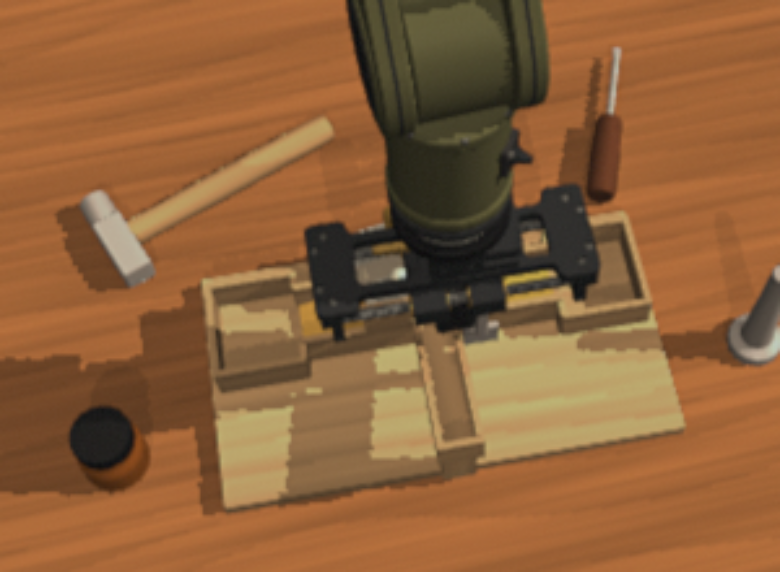

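The channel is empty; one bead shows on the flap at crop (400,272). I nudge the tab a little further to find the stop.

Call:
{"method": "send_rows", "body": {"plan": [{"dx": 0, "dy": -0.1, "dz": 0, "twist": 0, "fingers": -1}, {"dx": 0, "dy": -0.2, "dz": 0, "twist": 0, "fingers": -1}, {"dx": 0, "dy": -0.3, "dz": 0, "twist": 0, "fingers": -1}, {"dx": 0, "dy": -0.3, "dz": 0, "twist": 0, "fingers": -1}, {"dx": 0, "dy": -0.3, "dz": 0, "twist": 0, "fingers": -1}]}}

```text
t: 5.95
position: [0.5941, 0.0223, 0.1136]
eef_rot: [179.8, 0.0, -2.9]
force: [-0.1, -5.1, -0.3]
grip_width: 0.0004
grasp_force: 2.6
```

Run:
```python
from h import *
from cell import monitor,get_image
im,d=get_image('scene');s=monitor.sense();p=s['position'];print(s['t'],S(p),p[2],s['force'])
np.save('scene_d.npy',d);P=cloud('scene');q=S(P)
m=(q[...,0]>.052)&(q[...,0]<.075)&(abs(q[...,1]-.03)<.03)&(P[...,2]>.085)&(P[...,2]<.145)
print(np.c_[q[m],P[m][:,2]].round(3)[::2][:40])
```

```text
6.0 [0.05985869 0.01304681] 0.11361624592360067 [ 0.04967903 -4.90449588  0.74062464]
[[0.06  0.015 0.135]
 [0.067 0.019 0.144]
 [0.063 0.014 0.134]
 [0.069 0.019 0.144]
 [0.068 0.023 0.14 ]
 [0.067 0.012 0.139]
 [0.068 0.015 0.139]
 [0.068 0.019 0.138]
 [0.068 0.023 0.136]
 [0.067 0.011 0.134]
 [0.069 0.015 0.136]
 [0.068 0.019 0.133]
 [0.07  0.022 0.136]
 [0.07  0.026 0.134]
 [0.069 0.03  0.131]
 [0.069 0.034 0.129]
 [0.068 0.011 0.133]
 [0.069 0.015 0.133]
 [0.068 0.019 0.129]
 [0.07  0.022 0.132]
 [0.07  0.026 0.13 ]
 [0.069 0.03  0.126]
 [0.069 0.034 0.125]
 [0.07  0.003 0.135]
 [0.068 0.007 0.129]
 [0.069 0.011 0.129]
 [0.068 0.015 0.125]
 [0.068 0.019 0.124]
 [0.069 0.022 0.126]
 [0.069 0.026 0.125]
 [0.069 0.03  0.124]
 [0.068 0.034 0.12 ]
 [0.059 0.042 0.098]
 [0.06  0.046 0.098]
 [0.07  0.003 0.13 ]
 [0.068 0.007 0.125]
 [0.068 0.011 0.124]
 [0.069 0.015 0.124]
 [0.068 0.019 0.12 ]
 [0.07  0.022 0.123]]
```

The stop is reached (5 N). I back off to the right, rise, then move away from the sorter.

Call:
{"method": "send_rows", "body": {"plan": [{"dx": 0, "dy": 0.6, "dz": 0, "twist": 0, "fingers": -1}, {"dx": 0, "dy": 1.5, "dz": 0, "twist": 0, "fingers": -1}, {"dx": 0, "dy": 2.5, "dz": -2, "twist": 0, "fingers": -1}, {"dx": 0, "dy": 2.5, "dz": -6, "twist": 0, "fingers": -1}, {"dx": 0, "dy": 2.5, "dz": -10, "twist": 0, "fingers": -1}]}}

```text
t: 6.5
position: [0.5927, -0.0009, 0.2144]
eef_rot: [-180.0, 0.1, -2.8]
force: [0.6, -0.3, 0.7]
grip_width: 0.001
grasp_force: 0.0
```

Call:
{"method": "send_rows", "body": {"plan": [{"dx": -4, "dy": 0, "dz": -1, "twist": 0, "fingers": -1}, {"dx": -8, "dy": 0, "dz": -2, "twist": 0, "fingers": -1}, {"dx": -12, "dy": 0, "dz": -2, "twist": 0, "fingers": -1}, {"dx": -16, "dy": 0, "dz": -2, "twist": 0, "fingers": -1}, {"dx": -16, "dy": 0, "dz": -2, "twist": 0, "fingers": -1}]}}

```text
t: 7.0
position: [0.4263, 0.0071, 0.2336]
eef_rot: [180.0, 0.5, -2.7]
force: [1.4, -1.6, 0.6]
grip_width: 0.0005
grasp_force: 0.0
```

Run:
```python
from h import *
from cell import monitor,get_image
im,d=get_image('scene');s=monitor.sense();print(s['t'],s['position'],s['force'])
cv2.imwrite('pics/s7.png',cv2.resize(im[100:320,140:440,::-1],None,fx=2.6,fy=2.6))
np.save('scene_d.npy',d);P=cloud('scene');q=S(P)
m=(abs(q[...,0]-.06)<.012)&(abs(q[...,1]-.03)<.03)&(P[...,2]>.135);print('tab',q[m].mean(0))
m=(abs(q[...,0]+.055)<.006)&(abs(q[...,1]-.065)<.006);print('padL z',np.median(P[m][:,2]))
```

```text
7.05 [0.43069691 0.00731791 0.23397587] [0.43092488 0.17275662 1.18884975]
tab [0.06240951 0.03303823]
padL z 0.07747675604537213
```

View pics/s7.png

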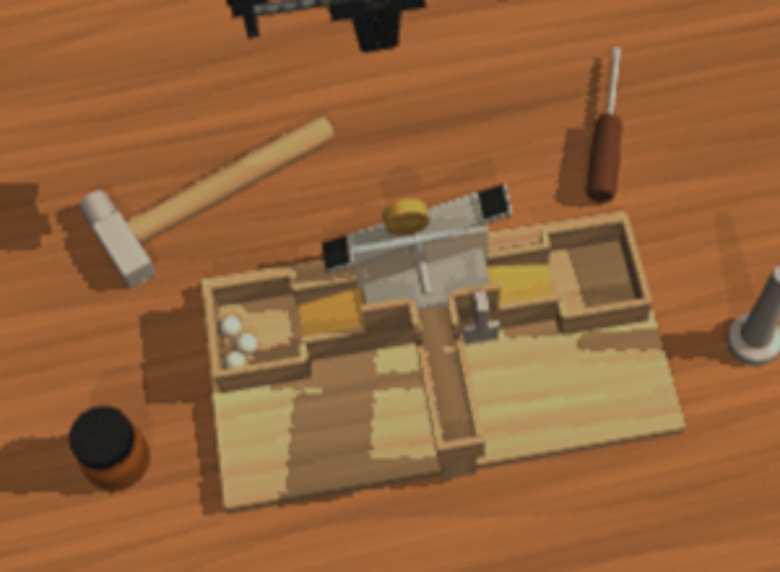

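All three beads lie in the right tray at about (235,342). The shutter is open, the gate is tipped over and the robot is clear, so I hand in.

```bash
python3 -c "
from cell import r
print(r.job_done())"
```

```text
the job is handed in; nothing more can be done
None
```

The job is handed in (no verdict came back): the gate was rocked to its other stop and the shutter pushed left to its stop, and the last image shows all three beads in the right tray, with no bystander visibly moved.

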